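# Tip the scrap skip of spent paint tubes into the pail

### The arm

A 6-joint arm with a two-finger parallel gripper is mounted at the origin on a cart in front of the work surface, level with it; the furniture and walls round the work are solid. World frame = base frame: x ahead of the robot, y to its left, z up, the work surface at z = 0. Lengths are in mm, angles in rad, forces in N, time in s.
With the tool pointing down it reaches from about 325 to 775 mm from the base axis. Payload 9.3 kg.
Tool frame: the origin (TCP) lies at the very end of the fingers, on their centre line; the grasp point (between the pads) lies 19 mm behind it; z points along the fingers, y is the line along which they close (so a half turn about z gives the same grasp; the last joint's range is limited). The gripper opens to 85 mm and grips with 20 to 120 N. Pads are 22 mm wide; open, the fingers measure 114 mm over their backs; the gripper's body (76 mm by 85 mm) begins 54 mm behind the grasp point. The pads swing forward as they close: fully open they stand 13 mm farther back than shut.
Start: joints at [0.979, 0.259, 0.021, 1.334, 0, 1.418], TCP at [233.67, 497.89, 197.079] pointing down, gripper open.
Joint ranges: [-3.04, 3.04], [-0.91, 1.82], [-1.04, 1.36], [-1.92, 1.95], [-1.52, 1.45], [-3.14, 3.14]. Speed limits (rad/s): [2.22, 2.22, 2.79, 3.14, 3.14, 3.14].

### API

Orientations are given as a rotation vector (axis times angle).
In Python, from station import robot, imaging, workorder gives the robot as it stands.
- The arm moves only by the tool move_arm, never from a script. Its argument "moves" is a list of rows, each a list of 5 numbers: the opening, from -1 (shut) to 1 (fully open), then the shift along the tool's x, y, z each as a share of 300 mm, from -1 to 1, then the turn about the tool's z as a share of 90 degrees, from -1 to 1. In form: [[claw, tx, ty, tz, yaw], ...]. A call has 1 to 8 rows; each row is the pose to reach, as a shift and turn from the pose commanded when the call began, along the tool's axes at that moment; what a row does not reach only later rows make up. A row lasts 1/8 s, in which the tool goes at most 62.5 mm and 10.7 degrees, less where a joint would pass 70% of its speed; a pose out of reach is approached as far as the arm can. A call with a number of a shift or a turn outside -1 to 1 is refused whole. A call with a gripper value outside its range is refused whole. The fingers move at their own pace and stop on an object; "newtons" is the grip in N (left out, the last holds). Time passes only in rows, so rows that repeat a pose let the fingers close. It gives the time, the measured TCP pose, the force, the opening and the grip force at its end, in the units of the state.
- robot.read_state(): the state, without advancing time (a new reading comes with each control period).
- imaging.snapshot(name): name is "side" or "top" or "wrist"; returns the picture (384x512x3 uint8, red, green, blue); there is no depth.
- imaging.camera_info(name): a dict with "fx", "fy", "cx", "cy" (pixels), "extrinsics" (4x4, takes a point from camera to world coordinates); the wrist camera has in their place "mount" (4x4, takes a point from camera to tool coordinates, whose origin is the TCP and whose axes are the flange's). Camera axes: x right, y up, looking along -z (the intrinsics and any distortion apply to the point x, -y, -z); pixel columns grow to the right and rows downward; lengths in mm; the calibration is good to about 2 mm. A picture is of the moment at which its call begins: read the wrist's pose just before it. camera_info takes no time and is no camera call.
- workorder.finish_job(): hands the job in; it is judged then, once.
The state is a dict: "time": time; "qpos": joint angles; "joint_vel": joint speeds; "joint_torque": joint torques, N m; "tcp_pos": TCP position; "orientation": TCP orientation; "contact_force": force on the tool from outside, world axes, zero at the start; "wrist_torque": the same for the moment, N m; "opening": opening from 0.0 (shut) to 1.0 (fully open); "finger_force": force on a finger pad.
Only numpy, scipy, OpenCV 4.12 (cv2) and the standard library are available. Lean on these libraries where they do the work, as an engineer would, in place of code of your own. Each camera call takes 0.05 s, during which the arm holds its last target. There are 200 camera calls.

### The job

Empty the blue tipping skip of its three spent paint tubes: stand the red pail on the bench under the skip's pouring lip, between the runners of its stand, then tip the skip with its lever past its catch and right over so that all three tubes fall into the pail. Then ease the skip back down, never letting it drop back by itself, and press it home until its catch holds it upright again, and let go. Do not touch the tubes by hand or spill any, leave the pail standing upright, and leave the rinse jar, the stapler and the tape roll where they are.

Things in the scene. Friction and masses are not known exactly. Their poses are not given: they have to be found in the camera images.
- stand: dark steel tube stand of the skip, screwed to the bench: x along the hinge axis (the lever is on the -x side, towards the robot), +y the side to which the skip pours; origin on the bench straight under the hinge axis, midway between the sides. 200 mm wide, from y = -236 to +138 mm; side frames 222 mm high at the hinge, catch rail at the back (y = -229 mm) 220 mm high.
- pail_place (a point): point on the bench where the middle of the pail belongs, 60 mm in front (+y) of the stand's origin, between the stand's two runners: round tubes 14 mm high lying on the bench along y at x = +-90 mm, 166 mm clear between them. With the pail within about 10 mm of it the tubes fall well inside.
- skip_hinge (a point): point on the skip's hinge axis midway between the stand's sides, 205 mm above the bench; the axis runs along the stand's x. The skip is a blue sheet-steel trough, open above, about 0.6 kg; when upright 110 mm wide, floor 130 mm and walls up to 255 mm above the bench, back wall at the stand's y = -186 mm; its back corner swings up to 400 mm high.
- skip (a joint): tipping angle (rad): 0 upright on its stop, growing as the skip tips to the stand's +y, end stop at 1.75. Its weight lies behind the hinge: let go anywhere below 1.65 it falls back by itself (up to about 5 N at the lever holds it; balanced near 1.7). The tubes slide out at about 1.3 to 1.5; tip it to 1.6 or more to be sure of all.
- skip_catch (a point): sprung steel ball at the middle of the back rail, 205 mm above the bench, which holds the upright skip by a striker on its back. About 13 N at the lever lifts the skip off it, at joint 0 to 0.1. Coming back, the skip stops on the ball at about 0.1 and needs about 6 N more at the lever to click home to 0.
- lever_grip (a point): middle of the free part of the tipping lever's grip, a black rod 16 mm thick, 75 mm long, parallel to the hinge, with a 21 mm collar 40 mm towards the robot. Seen from skip_hinge, in the stand's axes, at joint q: x -125, y -95 cos q + 80 sin q, z 95 sin q + 80 cos q mm. Pinched from above (fingers closing along the stand's y) it turns in the fingers as the skip tips.
- skip_lip (a point): middle of the skip's pouring lip, 110 mm wide; turns with the skip: seen from skip_hinge, in the stand's axes, at y +60, z +25 mm upright and y +17, z -63 mm (142 mm above the bench) at joint 1.7.
- pail: open round paint pail, white and spattered, dried red paint inside, empty, about 0.28 kg, 125 mm high, 163 mm across the rim, 140 mm across the foot; wall about 4 mm thick (at the rim 78 to 82 mm from the axis), to be gripped from above across the rim. Origin at the centre of its underside, z up. Its rim passes under the lip of the upright or tipped skip.
- tube_purple: spent squeezed paint tube, white with a purple band and white cap, 107 mm long, 30 mm wide, 20 mm thick, about 35 g; starts lying on the skip's floor, its length along the pouring direction. Origin at the middle of its flat underside, +y along the tube to its cap, z up.
- tube_green: spent squeezed paint tube, white with a green band and white cap, 123 mm long, 32 mm wide, 22 mm thick, about 35 g; starts lying on the skip's floor, its length along the pouring direction. Origin at the middle of its flat underside, +y along the tube to its cap, z up.
- tube_red: spent squeezed paint tube, white with a red band and black cap, 107 mm long, 29 mm wide, 20 mm thick, about 35 g; starts lying on the skip's floor, its length along the pouring direction. Origin at the middle of its flat underside, +y along the tube to its cap, z up.
- rinse_jar: clear rinse jar with grey water, 73 mm in diameter, 100 mm high; bystander. Origin at the centre of its underside.
- stapler: red and dark grey stapler, 34 x 136 x 48 mm, its length along its y; bystander. Origin at the centre of its underside.
- blue_tape: flat roll of blue tape, 80 mm in diameter, 19 mm high; bystander. Origin at the centre of its underside.

How it is judged (in metres and radians):
On the way, in this order (a step that is already met when the one before it is completed fails the run):
1. the pail stands upright on the bench under the lip, released, with all three tubes still in the skip (horizontal distance between pail and pail_place below 0.07 m and angle between pail's own z axis and vertical below 0.1 rad and height (world z) of pail below 0.01 m and contact force between the fingers and pail below 0.2 N and height (world z) of each of tube_purple, tube_green, tube_red above 0.12 m), for 0.2 s.
2. the skip is tipped over and all three tubes have fallen into the pail (value of joint skip above 1.2 rad and horizontal distance between each of tube_purple, tube_green, tube_red and pail below 0.075 m and z of each of tube_purple, tube_green, tube_red in the frame of pail below 0.115 m), for 0.1 s.
At the end, for the whole second after the job is handed in: The skip is upright again in its catch (joint below 0.03 rad); all three tubes are in the pail (each tube's origin within 75 mm sideways of the pail's axis and less than 115 mm above its underside) and at rest; the pail stands upright on the bench (tilt under 0.1 rad) at rest (value of joint skip below 0.03 rad and horizontal distance between each of tube_purple, tube_green, tube_red and pail below 0.075 m and z of each of tube_purple, tube_green, tube_red in the frame of pail below 0.115 m and angle between pail's own z axis and vertical below 0.1 rad and height (world z) of pail below 0.01 m and linear speed of pail below 0.02 m/s and linear speed of each of tube_purple, tube_green, tube_red below 0.03 m/s); the robot touches nothing.
It fails at once if the skip drops back: it swings back faster than 1.8 rad/s before reaching its catch (value of joint skip above 0.1 rad and velocity of joint skip below -1.8 rad/s).
It fails at once if a tube falls outside the pail ((height (world z) of tube_purple below 0.08 m and horizontal distance between tube_purple and pail above 0.09 m) or (height (world z) of tube_green below 0.08 m and horizontal distance between tube_green and pail above 0.09 m) or (height (world z) of tube_red below 0.08 m and horizontal distance between tube_red and pail above 0.09 m)).
It fails at once if the fingers touch a tube (contact force between the fingers and tube_purple above 1 N or contact force between the fingers and tube_green above 1 N or contact force between the fingers and tube_red above 1 N).
It fails at once if the pail is knocked over (angle between pail's own z axis and vertical above 0.7 rad).
It fails at once if the rinse jar, stapler or tape roll is shifted by more than 30 mm (distance of any of rinse_jar, stapler, blue_tape from where it was at the start of the episode above 0.03 m).
It also fails if it takes over 72 s, if anything falls off the work surface, if the arm or the gripper's body presses on something with over 40 N, if the wrist force passes 120 N, or if a joint passes its speed limit or range.

## Working session

There is one attempt and no reset: what is moved stays moved. The work goes in short steps, Python scripts to look and compute and a tool call to move; the robot and the scene stay as the last step left them, time stands still between calls to the robot, and variables do not carry over. Pictures are saved under pics/ and viewed, at most 10 in all, crops included, and the job is handed in when it is done.

Besides the shell and the picture viewer there is one more tool, called after "Request:" as name(argument=value, ...), one argument or row to a line, values as JSON. move_arm: Moves the arm, as the interface text tells. Its arguments: {"type":"object","properties":{"moves":{"type":"array"},"newtons":{"type":"number"}},"required":["moves"]}

```bash
mkdir -p pics
python3 - <<'E'
from station import robot, imaging
import cv2,numpy as np
s=robot.read_state();print(s)
for n in ["side","top","wrist"]:
    c=imaging.camera_info(n);print(n,{k:(np.round(v,4).tolist() if not isinstance(v,str) else v) for k,v in c.items()})
    im=imaging.snapshot(n)[:,:,::-1];cv2.imwrite(f"pics/{n}0.png",im)
a=cv2.imread("pics/side0.png");b=cv2.imread("pics/top0.png")
for n,i in(("side",a),("top",b)):cv2.imwrite(f"pics/{n}0b.png",cv2.resize(i,(800,600),interpolation=cv2.INTER_CUBIC))
E
```

```text
{'time': 0.0, 'qpos': array([ 9.79391962e-01,  2.59186742e-01,  2.07333564e-02,  1.33368258e+00,
       -6.87089308e-06,  1.41817047e+00]), 'joint_vel': array([-5.68204808e-04, -1.32299934e-04, -1.32991904e-04,  3.43760964e-04,
        5.00165349e-04,  5.91823427e-05]), 'joint_torque': array([-3.85703397e-04, -5.55649674e+01,  3.44522417e+01,  1.38669831e-02,
       -1.93926517e-04, -1.60681844e-05]), 'tcp_pos': array([233.49022003, 497.6107507 , 196.45797457]), 'orientation': array([-6.83611265e-01, -3.06582078e+00,  1.96397376e-03]), 'contact_force': array([-0.01661874,  0.35399571, -0.20038385]), 'wrist_torque': array([ 0.03743143, -0.04866716, -0.04888579]), 'finger_force': 0.0, 'opening': 1.0019051648691872}
side {'fx': 437.0314, 'fy': 437.0314, 'cx': 250.1513, 'cy': 198.9825, 'extrinsics': [[0.9851, -0.1354, 0.1064, 729.173], [0.1718, 0.8119, -0.558, -551.0042], [-0.0108, 0.5679, 0.823, 1246.0646], [0.0, 0.0, 0.0, 1.0]]}
top {'fx': 352.5688, 'fy': 352.5688, 'cx': 251.3699, 'cy': 188.7494, 'extrinsics': [[0.0232, 0.9839, -0.1773, 428.1054], [-0.9997, 0.0251, 0.0083, 170.4724], [0.0126, 0.177, 0.9841, 1145.2015], [0.0, 0.0, 0.0, 1.0]]}
wrist {'fx': 287.2725, 'fy': 287.2725, 'cx': 255.0474, 'cy': 187.0955, 'mount': [[-0.0002, 0.9532, 0.3025, 77.2945], [1.0, 0.0002, 0.0, -0.6065], [-0.0, 0.3025, -0.9532, -177.6559], [0.0, 0.0, 0.0, 1.0]]}
```

View pics/side0b.png

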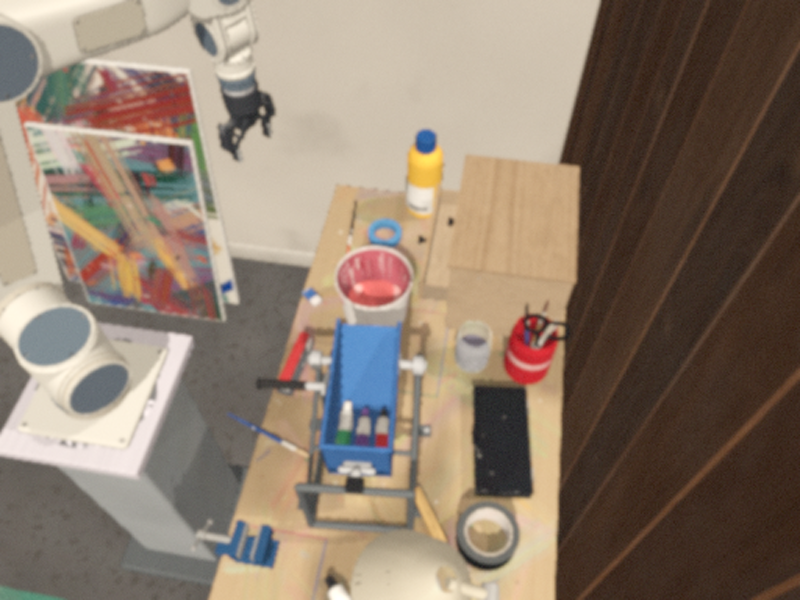

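View pics/top0b.png

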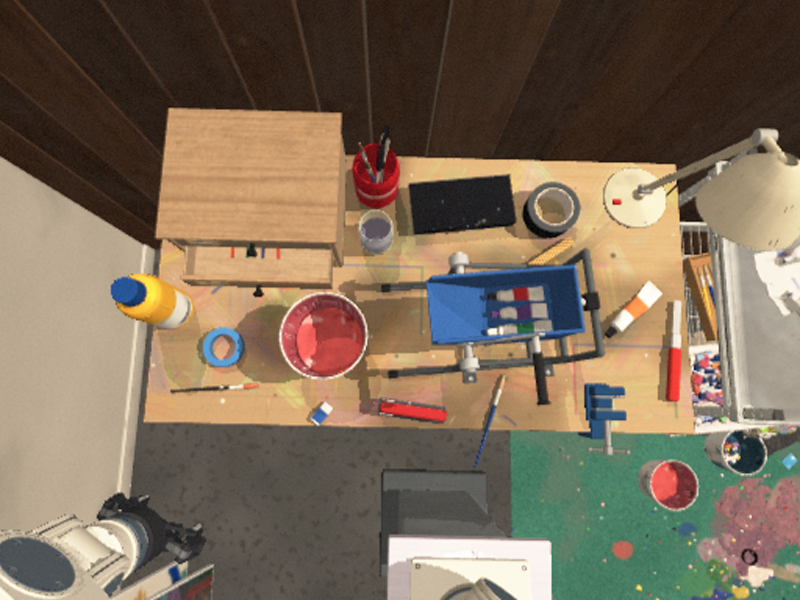

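The side view shows the skip at about (360,400), the pail at (375,285) and the lever grip at (280,384). The top view shows the pail rim centred at about (323,335), the skip at (505,305) and the lever at (541,385). The stapler lies beside the pail, towards the robot. I'll enlarge both views.

Run:
```python
import cv2,numpy as np
def crop(n,x0,y0,x1,y1,s):
    i=cv2.imread(f"pics/{n}0.png")[y0:y1,x0:x1];i=cv2.resize(i,None,fx=s,fy=s,interpolation=cv2.INTER_CUBIC)
    for x in range(x0-x0%20+20,x1,20):
        cv2.line(i,(int((x-x0)*s),0),(int((x-x0)*s),8),(0,255,255),1);cv2.putText(i,str(x),(int((x-x0)*s)-10,20),0,.4,(0,255,255),1)
    for y in range(y0-y0%20+20,y1,20):
        cv2.line(i,(0,int((y-y0)*s)),(8,int((y-y0)*s)),(0,255,255),1);cv2.putText(i,str(y),(10,int((y-y0)*s)+4),0,.4,(0,255,255),1)
    cv2.imwrite(f"pics/{n}0c.png",i)
crop("top",172,150,400,275,3.5); crop("side",155,150,290,345,3)
```

```text
(no output)
```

View pics/top0c.png

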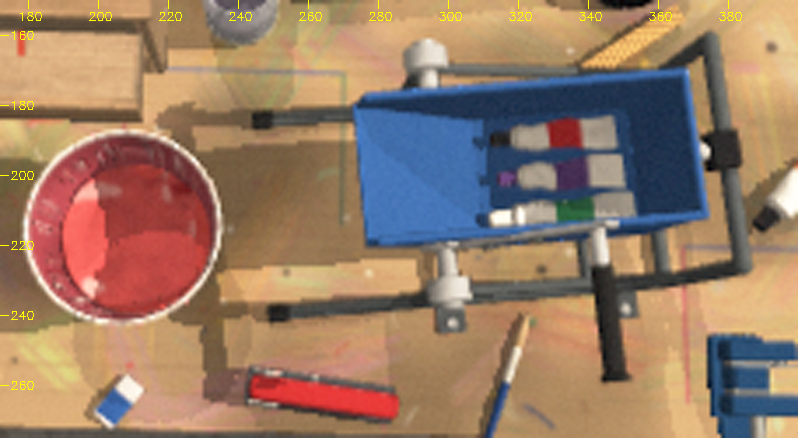

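View pics/side0c.png

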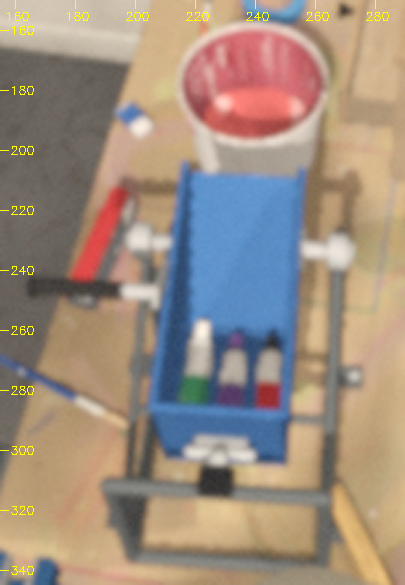

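The crops show, in full-image pixels:

| Feature | Top view | Side view |
|---|---|---|
| Pail rim centre | (207.3,214.4) | (239.7,177) |
| Lever grip end | (348,258) | (164.3,245.7) |
| Lever inner end | (343.7,226) | (195,247) |

Next I'll triangulate these along with the hinge bosses, runner ends and skip corners.

```bash
cat > h.py <<'E'
import numpy as np
from station import imaging
def ray(n,uv):
    c=imaging.camera_info(n);E=np.array(c["extrinsics"])
    d=E[:3,:3]@np.array([(uv[0]-c["cx"])/c["fx"],-(uv[1]-c["cy"])/c["fy"],-1.]);return E[:3,3],d/np.linalg.norm(d)
def tri(a,b):
    A=0;y=0;R=[ray("top",a),ray("side",b)]
    for o,d in R:
        P=np.eye(3)-np.outer(d,d);A=A+P;y=y+P@o
    p=np.linalg.solve(A,y);return p,max(np.linalg.norm(np.cross(p-o,d)) for o,d in R)
E
python3 - <<'E'
from h import *
T=lambda x,y:(172+x/3.5,150+y/3.5); S=lambda x,y:(155+x/3,150+y/3)
P={}
for n,t,s in [("rim",(123.5,225.5),(254,81)),("gripend",(616,378),(28,287)),("gripin",(601,266),(120,291)),
 ("bossfar",(425,58),(341,250)),("bossnear",(449,290),(141,238)),("runfar",(258,120),(350,184)),("runnear",(272,313),(125,185)),
 ("lipfar",(358,107),(304,174)),("lipnear",(370,243),(183,172)),("backfar",(688,72),(289,408)),("backnear",(705,216),(152,408)),("railcorner_near",(745,268),(108,487)),("railfar",(712,38),(330,494)),
 ("stapA",(250,385),(125,190)),("stapB",(398,405),(80,280))]:
    p,e=tri(T(*t),S(*s));P[n]=p;print(n,p.round(1),round(e,1))
def yaw(a,b):d=P[b]-P[a];return np.arctan2(d[1],d[0])
for a,b in[("bossnear","bossfar"),("runnear","runfar"),("lipnear","lipfar"),("backnear","backfar"),("gripend","gripin"),("railcorner_near","railfar")]:print(a,yaw(a,b).round(3))
E
```

```text
rim [534.5 288.5 123.9] 1.5
gripend [419.  -73.4 284.5] 1.1
gripin [495.5 -64.7 285.1] 1.0
bossfar [663.3  49.2 205.9] 1.3
bossnear [481.6  30.5 208.5] 0.0
runfar [642.8 184.2 100. ] 13.9
runnear [445.8 153.9 110.9] 21.0
lipfar [618.  104.3 237.4] 3.2
lipnear [511.5  92.  234.8] 1.9
backfar [ 645.4 -136.3  264.1] 3.6
backnear [ 537.8 -149.3  254. ] 0.8
railcorner_near [ 506.  -199.8  194.9] 1.3
railfar [ 687.3 -178.2  202.8] 2.4
stapA [406.8 181.4  38.2] 2.8
stapB [393.3  53.4  60.1] 2.8
bossnear 0.103
runnear 0.152
lipnear 0.114
backnear 0.121
gripend 0.114
railcorner_near 0.119
```

Everything agrees with the text: the lever is at z 285, the rim at 124, the bosses at about 206, and the lip is 59 mm in front of the hinge. That puts the stand origin at about (571, 39.5) with yaw 0.115, pail_place at (564, 99), and the pail at (534.5, 288.5). I'll grip the pail at the +y side of its rim.

Request:
move_arm(
  moves=[
    [0.4,-0.2,0,0,-0.1],
    [0.4,-0.4,0,0,-0.2],
    [0.4,-0.6,0,0,-0.3],
    [0.4,-0.8,0.01,0,-0.352],
    [0.4,-0.95,0.02,0,-0.352],
    [0.4,-0.95,0.02,0,-0.352],
    [0.4,-0.95,0.02,0,-0.352],
  ],
  newtons=50,
)

```text
time: 1.02
tcp_pos: [493.8, 382.2, 196.6]
orientation: [0.178, -3.135, 0.0]
contact_force: [-0.5, 0.4, 0.1]
opening: 0.696
finger_force: 0.0
```

Request:
move_arm(
  moves=[
    [0.4,-0.099,-0.062,0,0],
    [0.4,-0.099,-0.062,0.1,0],
    [0.4,-0.099,-0.062,0.2,0],
    [0.4,-0.099,-0.062,0.3,0],
    [0.4,-0.099,-0.062,0.335,0],
    [0.4,-0.099,-0.062,0.335,0],
  ],
)

```text
time: 1.78
tcp_pos: [525.0, 367.7, 96.8]
orientation: [0.181, -3.136, 0.0]
contact_force: [0.2, 1.0, -0.2]
opening: 0.698
finger_force: 0.0
```

Request:
move_arm(
  moves=[
    [-1,0,0,0,0],
    [-1,0,0,0,0],
    [-1,0,0,0,0],
    [-1,0,0,0,0],
    [-1,0,0,0,0],
    [-1,0,0,0,0],
  ],
)

```text
time: 2.52
tcp_pos: [525.9, 367.1, 96.6]
orientation: [0.179, -3.136, 0.0]
contact_force: [0.0, -0.1, 0.1]
opening: 0.002
finger_force: 0.0
```

Run:
```python
from station import robot, imaging
import cv2
w=cv2.resize(imaging.snapshot("wrist")[:,:,::-1],(400,300))
t=cv2.resize(imaging.snapshot("top")[120:270,150:350,::-1],(400,300))
cv2.imwrite("pics/g1.png",cv2.hconcat([w,t]));s=robot.read_state();print(s["tcp_pos"],s["opening"],s["finger_force"],s["contact_force"],s["orientation"])
```

```text
[525.85163442 367.1351251   96.53738651] 0.0006121045416011393 0.0 [ 0.13016911  1.02319102 -0.33864735] [ 1.79131154e-01 -3.13640459e+00  2.27412416e-05]
```

View pics/g1.png

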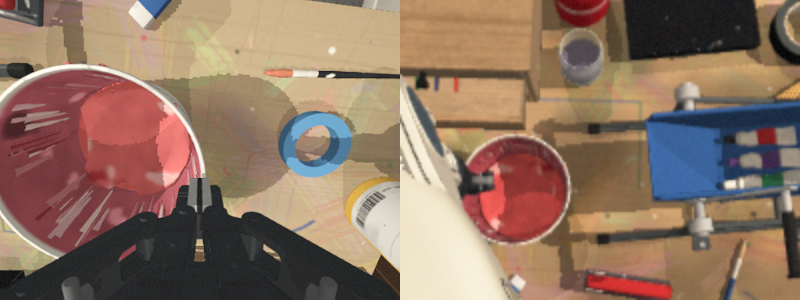

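The wrist view (left half) shows the shut fingertips right at the rim, at (200,185). The opening is 0, so the wall isn't between them. I'll re-fit the rim on both images by overlay.

```bash
cat >> h.py <<'E'
from scipy.spatial.transform import Rotation as Ro
def proj(n,P,s=None):
    c=imaging.camera_info(n)
    if n=="wrist":
        T=np.eye(4);T[:3,:3]=Ro.from_rotvec(s["orientation"]).as_matrix();T[:3,3]=s["tcp_pos"];E=T@np.array(c["mount"])
    else:E=np.array(c["extrinsics"])
    q=(np.asarray(P,float)-E[:3,3])@E[:3,:3];return np.c_[c["cx"]-c["fx"]*q[:,0]/q[:,2],c["cy"]+c["fy"]*q[:,1]/q[:,2]]
E
python3 - <<'E'
from h import *;from station import robot
import cv2
s=robot.read_state();o=[]
a=np.linspace(0,2*np.pi,200);C=np.c_[534.5+81.5*np.cos(a),288.5+81.5*np.sin(a),0*a+124.5]
w=imaging.snapshot("wrist")[:,:,::-1].copy();t=cv2.imread("pics/top0.png")
for im,n in((w,"wrist"),(t,"top")):
    im=cv2.resize(im,None,fx=4,fy=4,interpolation=cv2.INTER_CUBIC)
    cv2.polylines(im,[(proj(n,C,s)*4+2).astype(int)],True,(0,255,0),1)
    p=(proj(n,[s["tcp_pos"],s["tcp_pos"]+[0,0,28]],s)*4+2).astype(int);print(n,p/4)
    for k in p:cv2.circle(im,tuple(int(v) for v in k),5,(255,255,0),2)
    o.append(im)
x=cv2.resize(o[0],(1024,768))[100:600,200:600]
y=o[1][170*4:170*4+500,170*4-20:170*4+380]
cv2.imwrite("pics/g2.png",cv2.hconcat([x,y]))
E
```

```text
wrist [[256.25 217.75]
 [256.5  237.  ]]
top [[182.   217.5 ]
 [180.25 216.75]]
```

View pics/g2.png

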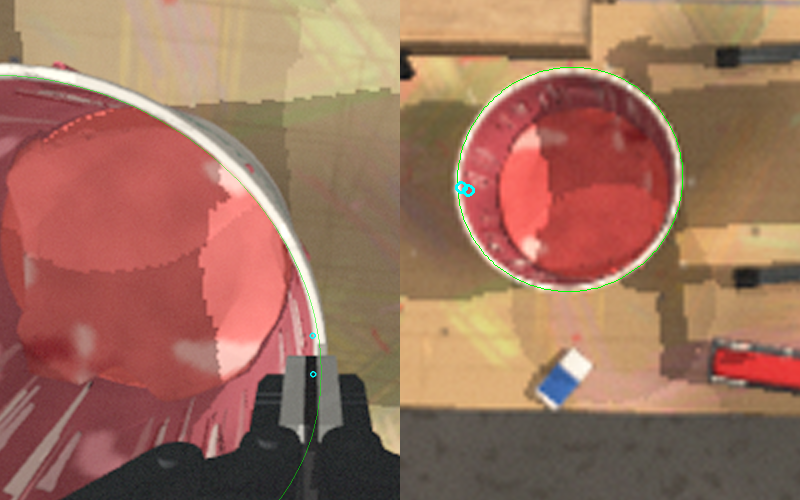

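The overlay shows the rim running straight through the fingers, so the reading is ambiguous. I'll do a short test lift and see whether the pail follows.

Request:
move_arm(
  moves=[
    [-1,0,0,-0.01,0],
    [-1,0,0,-0.03,0],
    [-1,0,0,-0.03,0],
    [-1,0,0,-0.03,0],
  ],
)

```text
time: 3.18
tcp_pos: [525.9, 367.2, 105.7]
orientation: [-0.179, 3.136, 0.0]
contact_force: [0.3, -0.5, 0.3]
opening: 0.003
finger_force: 0.0
```

Run:
```python
from h import *;from station import robot
import cv2
s=robot.read_state();print(s)
w=imaging.snapshot("wrist")[:,:,::-1];t=imaging.snapshot("top")[:,:,::-1];d=imaging.snapshot("side")[:,:,::-1]
w=cv2.resize(w,None,fx=2,fy=2)[100:600,200:600]
t=cv2.resize(t[165:270,150:255],(400,400));t=cv2.copyMakeBorder(t,0,100,0,0,0)
cv2.imwrite("pics/g3.png",cv2.hconcat([w,t]))
```

```text
{'time': 3.175, 'qpos': array([ 4.78807893e-01,  4.49638484e-01,  7.67907338e-02,  1.19773295e+00,
       -2.50791149e-05,  3.64653375e-01]), 'joint_vel': array([-7.33365445e-04,  3.03560901e-03, -4.06513720e-03, -9.86515938e-04,
        3.48882403e-04, -5.86699570e-05]), 'joint_torque': array([ 4.50159496e-03, -6.94895267e+01,  3.36070740e+01,  1.35596065e-02,
       -2.55821442e-04, -5.12517568e-05]), 'tcp_pos': array([525.87745188, 367.16431927, 105.67123256]), 'orientation': array([-1.79204338e-01,  3.13627002e+00,  1.02693649e-04]), 'contact_force': array([ 0.28211118, -0.53860243,  0.25135756]), 'wrist_torque': array([-0.02071333,  0.01344372,  0.00271919]), 'finger_force': 0.0, 'opening': 0.0030515593944174485}
```

View pics/g3.png

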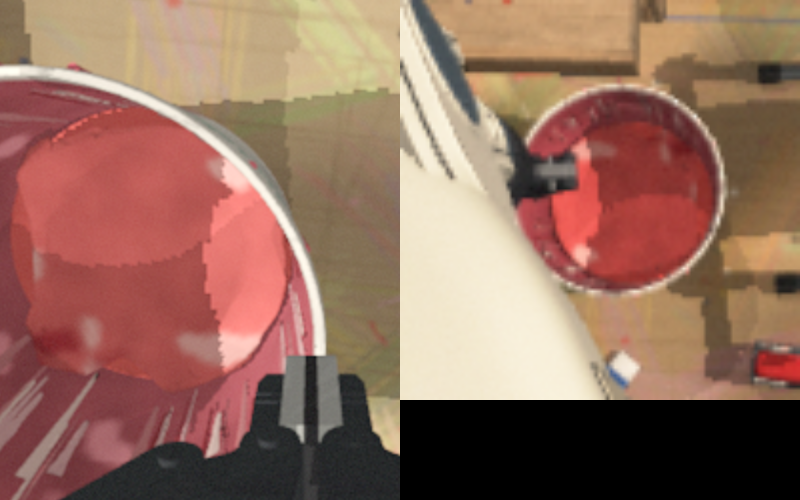

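The pail didn't follow, and the top view shows the fingertips at about pixel (196,210) where the TCP should project to (182,217). I'll check numerically what those pixels imply.

Run:
```python
from h import *;from station import robot
import cv2
s=robot.read_state();p=s["tcp_pos"]
for n in("top","side"):print(n,proj(n,[p,p+[0,0,60],p+[0,0,150],[534.5,370,124]]).round(1).tolist())
print("start tcp in top",proj("top",[[233.5,497.6,196.5]]))
o,d=ray("top",(196.7,209.6))
for z in(0,50,105,150,200,250):print(z,(o+d*(z-o[2])/d[2]).round(0))
R=Ro.from_rotvec(s["orientation"]).as_matrix()
for x in(0,11):
  for z in(0,-10,-20,-30):print(x,z,proj("wrist",[p+R@[x,0,z]],s).round(0))
t=imaging.snapshot("top")[:,:,::-1].copy();d=imaging.snapshot("side")[:,:,::-1].copy();o=[]
for n,i,(x0,y0) in(("top",t,(120,150)),("side",d,(150,70))):
    i=cv2.resize(i[y0:y0+120,x0:x0+100],None,fx=4,fy=4,interpolation=cv2.INTER_CUBIC)
    q=((proj(n,[p,p+[0,0,60]])-[x0,y0])*4).astype(int);cv2.circle(i,tuple(map(int,q[0])),4,(0,255,0),1);cv2.circle(i,tuple(map(int,q[1])),4,(255,255,0),1);o.append(i)
cv2.imwrite("pics/g4.png",cv2.hconcat(o))
```

```text
top [[181.0, 216.9], [177.0, 214.8], [170.1, 211.1], [179.0, 213.3]]
side [[241.2, 161.9], [240.7, 150.1], [239.8, 130.9], [243.8, 158.0]]
start tcp in top [[116.26732708 326.89058031]]
0 [561. 337.   0.]
50 [555. 330.  50.]
105 [549. 322. 105.]
150 [543. 315. 150.]
200 [538. 308. 200.]
250 [532. 301. 250.]
0 0 [[256. 217.]]
0 -10 [[256. 224.]]
0 -20 [[256. 231.]]
0 -30 [[256. 238.]]
11 0 [[256. 202.]]
11 -10 [[256. 208.]]
11 -20 [[256. 214.]]
11 -30 [[256. 221.]]
```

View pics/g4.png

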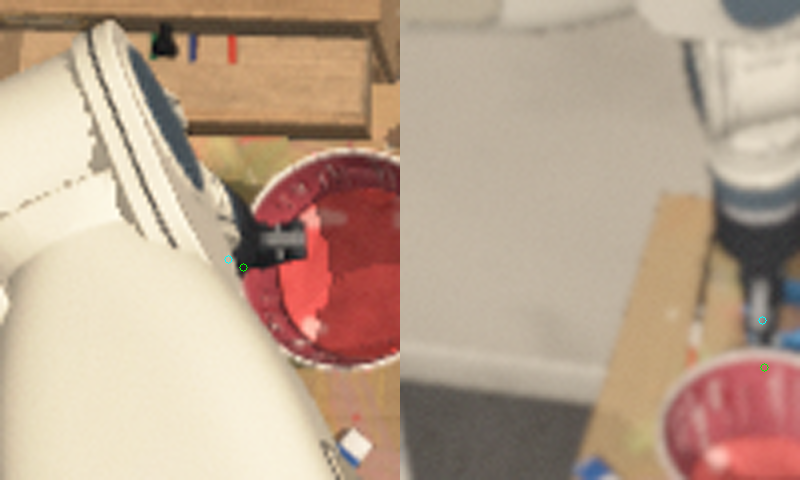

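The top view is only showing the gripper's knuckles; the tips are hidden behind the arm. In the wrist view the shut tips end visibly above the rim, so I was too high. I'll open, go deeper (keeping the gripper body above the rim) and close again.

Request:
move_arm(
  moves=[
    [0.2,0,0,0,0],
    [0.2,0,0,0,0],
    [0.2,0,0,0,0],
    [0.2,0,0.005,0.04,0],
    [0.2,0,0.005,0.08,0],
    [0.2,0,0.005,0.12,0],
    [0.2,0,0.005,0.12,0],
  ],
)

```text
time: 4.3
tcp_pos: [524.9, 368.2, 68.0]
orientation: [0.179, -3.134, 0.002]
contact_force: [-0.4, -0.1, -0.2]
opening: 0.607
finger_force: 0.0
```

Request:
move_arm(
  moves=[
    [-1,0,0,0,0],
    [-1,0,0,0,0],
    [-1,0,0,0,0],
    [-1,0,0,0,0],
    [-1,0,0,0,0],
    [-1,0,0,0,0],
  ],
)

```text
time: 5.05
tcp_pos: [526.0, 368.5, 70.1]
orientation: [-0.179, 3.135, -0.0]
contact_force: [-0.1, -2.3, 5.9]
opening: 0.05
finger_force: 52.3
```

The wall is gripped: opening 0.05 (about 4 mm) and 52 N. The usable finger end evidently sits about 30–50 mm above the reported TCP, and I'll allow for that at the lever. Now a slight lift, then slide the pail in along the stand's axis.

Request:
move_arm(
  moves=[
    [-1,0,0,-0.015,0],
    [-1,0,0,-0.03,0],
    [-1,-0.012,0,-0.03,0],
    [-1,-0.025,0,-0.03,0],
    [-1,-0.025,-0.04,-0.03,0],
    [-1,-0.025,-0.08,-0.03,0],
    [-1,-0.025,-0.12,-0.03,0],
    [-1,-0.025,-0.12,-0.03,0],
  ],
)

```text
time: 6.05
tcp_pos: [537.5, 333.5, 78.7]
orientation: [-0.178, 3.136, 0.001]
contact_force: [-1.0, 0.8, 1.0]
opening: 0.048
finger_force: 51.6
```

Run:
```python
from h import *;from station import robot
import cv2
s=robot.read_state();print(s["tcp_pos"],s["contact_force"],s["wrist_torque"],s["finger_force"])
t=imaging.snapshot("top")[:,:,::-1];d=imaging.snapshot("side")[:,:,::-1]
o=[cv2.resize(i,None,fx=3,fy=3,interpolation=cv2.INTER_CUBIC) for i in (t[140:270,160:290],d[120:250,190:320])]
cv2.imwrite("pics/g5.png",cv2.hconcat(o))
```

```text
[537.48995355 333.54662437  78.72349049] [-1.03645015  0.77233248  1.01566512] [-0.03180477  0.31262353 -0.06508636] 51.558105347212404
```

View pics/g5.png

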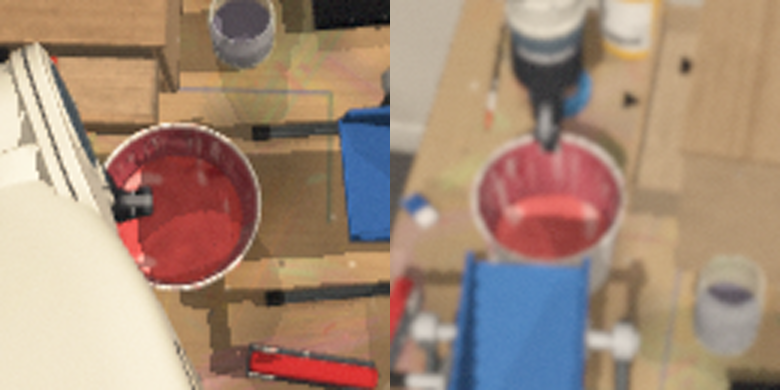

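The pail has moved with the gripper. Its rim spans columns up to 247 and rows 180.7 to 236 in the top image, so its centre is at about (219.2, 208.3).

Run:
```python
from h import *
o=np.array([571,39.5]);R=np.array([[.9934,.1147],[-.1147,.9934]])
p,e=tri((219.2,208.3),(190+161/3,120+(132+265)/6));print(p,e,R@(p[:2]-o))
O,d=ray("top",(219.2,208.3));q=O+d*(133-O[2])/d[2];print(q,R@(q[:2]-o)); print(R@(np.array([537.5,333.5])-o))
```

```text
[553.57756821 254.88040691 123.24430478] 1.7272993721943957 [  7.39668894 215.95724915]
[550.7968431  253.38060339 133.        ] [  4.46228915 214.7862935 ]
[  0.4429  295.90205]
```

Request:
move_arm(
  moves=[
    [-1,0.01,-0.06,0,0],
    [-1,0.01,-0.13,0,0],
    [-1,0.01,-0.2,0,0],
    [-1,0.01,-0.27,0,0],
    [-1,0.01,-0.34,0,0],
    [-1,0.01,-0.4,0,0],
    [-1,0.01,-0.46,0,0],
    [-1,0.01,-0.517,0,0],
  ],
)

```text
time: 7.15
tcp_pos: [552.0, 178.2, 78.6]
orientation: [0.179, -3.136, -0.0]
contact_force: [-0.4, 3.8, 3.4]
opening: 0.05
finger_force: 52.1
```

Request:
move_arm(
  moves=[
    [-1,0,0,0,0],
    [-1,0,0,0.01,0],
    [-1,0,0,0.02,0],
    [-1,0,0,0.028,0],
    [-1,0,0,0.028,0],
  ],
)

```text
time: 7.78
tcp_pos: [551.9, 181.1, 70.8]
orientation: [-0.182, 3.135, 0.003]
contact_force: [-0.9, 6.1, 8.6]
opening: 0.046
finger_force: 65.1
```

Run:
```python
from h import *;from station import robot
import cv2
s=robot.read_state();print(s["tcp_pos"],s["contact_force"],s["wrist_torque"],s["finger_force"])
w=imaging.snapshot("wrist")[:,:,::-1];t=imaging.snapshot("top")[:,:,::-1];d=imaging.snapshot("side")[:,:,::-1]
o=[cv2.resize(i,None,fx=3,fy=3,interpolation=cv2.INTER_CUBIC) for i in (t[140:270,190:320],d[130:260,190:320])]
cv2.imwrite("pics/g6.png",cv2.hconcat(o));cv2.imwrite("pics/w6.png",w)
# rim by hand later
```

```text
[551.94251396 181.10845082  70.75329297] [-0.88980976  6.09398155  8.5692228 ] [ 0.69907749  0.29026158 -0.05482566] 65.117742579896
```

View pics/g6.png

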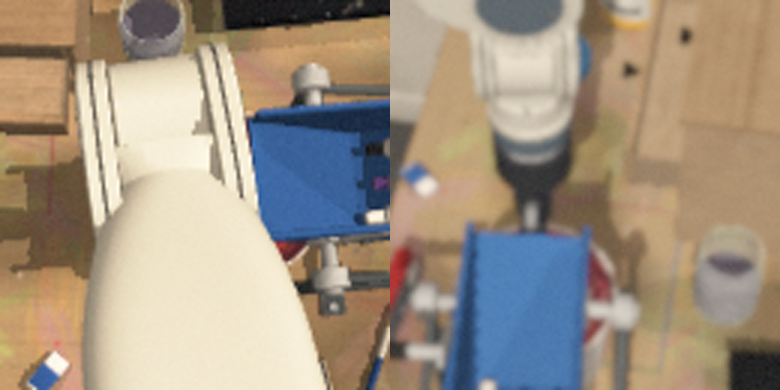

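The pail is in place under the lip, its +x rim showing beside the skip at (610,290) in the right half. Release and rise.

Request:
move_arm(
  moves=[
    [0.2,0,0,0,0],
    [0.2,0,0,0,0],
    [0.2,0,0,0,0],
    [0.2,0,0,-0.1,0],
    [0.2,0,0.05,-0.3,0],
    [0.2,0,0.15,-0.5,0],
    [0.2,0,0.25,-0.7,0],
    [0.2,0,0.35,-0.9,0],
  ],
)

```text
time: 8.93
tcp_pos: [540.2, 278.0, 329.8]
orientation: [-0.178, 3.136, -0.0]
contact_force: [2.2, -0.3, -0.5]
opening: 0.599
finger_force: 0.0
```

Run:
```python
from h import *;from station import robot
import cv2
s=robot.read_state();print(s["tcp_pos"],s["contact_force"],s["opening"])
a=np.linspace(0,2*np.pi,200);ex=np.array([.9934,.1147]);ey=np.array([-.1147,.9934]);o=np.array([571,39.5])
t=imaging.snapshot("top")[:,:,::-1].copy();d=imaging.snapshot("side")[:,:,::-1].copy();O=[]
for n,i,(x0,y0) in(("top",t,(190,140)),("side",d,(190,130))):
    i=cv2.resize(i[y0:y0+130,x0:x0+130],None,fx=3,fy=3,interpolation=cv2.INTER_CUBIC)
    c=o+60*ey;C=np.c_[c[0]+82*np.cos(a),c[1]+82*np.sin(a),0*a+124.5]
    cv2.polylines(i,[((proj(n,C)-[x0,y0])*3+1).astype(int)],True,(0,255,0),1);O.append(i)
cv2.imwrite("pics/g7.png",cv2.hconcat(O))
```

```text
[540.20439055 278.03985201 329.78975246] [ 2.22897001 -0.34521335 -0.45896607] 0.5988010472985815
```

View pics/g7.png

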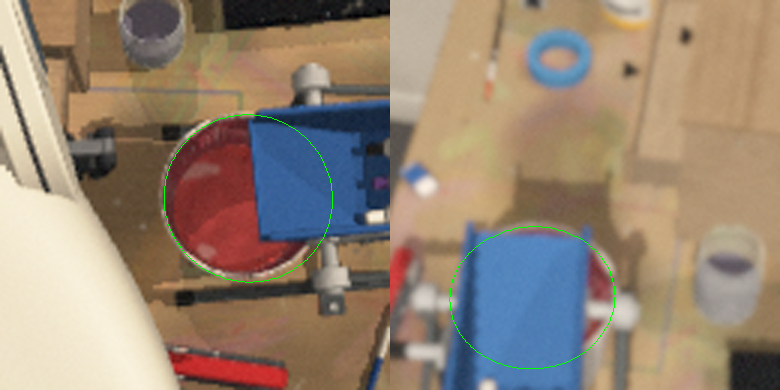

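Both views show the pail within about 3–4 mm of its place, and the skip is still upright. Now to the lever, staying high.

Request:
move_arm(
  moves=[
    [0.2,0.2,0,-0.05,0],
    [0.2,0.4,-0.1,-0.05,0],
    [0.2,0.406,-0.3,-0.05,0],
    [0.2,0.406,-0.5,-0.05,0],
    [0.2,0.406,-0.7,-0.05,0],
    [0.2,0.406,-0.9,-0.05,0],
    [0.2,0.406,-0.95,-0.05,0],
    [0.2,0.406,-0.95,-0.05,0],
  ],
)

```text
time: 10.02
tcp_pos: [452.1, -20.2, 342.5]
orientation: [0.175, -3.136, -0.001]
contact_force: [-0.0, 0.3, 0.3]
opening: 0.598
finger_force: 0.0
```

Request:
move_arm(
  moves=[
    [0.2,0.001,-0.164,0,0],
    [0.2,0.001,-0.164,0,0],
    [0.2,0.001,-0.164,0.1,0],
    [0.2,0.001,-0.164,0.2,0],
    [0.2,0.001,-0.164,0.28,0],
    [0.2,0.001,-0.164,0.34,0],
    [0.2,0.001,-0.164,0.34,0],
  ],
)

```text
time: 10.9
tcp_pos: [456.7, -66.5, 240.2]
orientation: [0.182, -3.135, -0.002]
contact_force: [0.3, 0.5, 0.1]
opening: 0.604
finger_force: 0.0
```

Request:
move_arm(
  moves=[
    [-1,0,0,0,0],
    [-1,0,0,0,0],
    [-1,0,0,0,0],
    [-1,0,0,0,0],
    [-1,0,0,0,0],
    [-1,0,0,0,0],
  ],
  newtons=50,
)

```text
time: 11.65
tcp_pos: [457.7, -67.2, 242.0]
orientation: [-0.18, 3.134, 0.003]
contact_force: [-0.8, 7.4, 4.2]
opening: 0.165
finger_force: 48.9
```

The opening is 14 mm on a 16 mm rod with an upward push, so the pads have only the upper half of the rod. Reopen, go 14 mm lower and pinch again.

Request:
move_arm(
  moves=[
    [-0.2,0,0,0,0],
    [-0.2,0,0,0,0],
    [-0.2,0,-0.005,0.02,0],
    [-0.2,0,-0.005,0.047,0],
    [-0.2,0,-0.005,0.047,0],
  ],
)

```text
time: 12.28
tcp_pos: [457.1, -69.9, 225.9]
orientation: [0.179, -3.135, -0.001]
contact_force: [0.1, 0.1, 1.0]
opening: 0.404
finger_force: 0.0
```

Request:
move_arm(
  moves=[
    [-1,0,0,0,0],
    [-1,0,0,0,0],
    [-1,0,0,0,0],
    [-1,0,0,0,0],
    [-1,0,0,0,0],
  ],
  newtons=60,
)

```text
time: 12.9
tcp_pos: [457.2, -67.1, 226.9]
orientation: [-0.182, 3.136, 0.009]
contact_force: [-0.2, 15.7, 2.6]
opening: 0.169
finger_force: 58.5
```

The rod is held the same way at both heights, so the pinch is secure: opening 0.17, 58 N, and the rod sits about 3 mm to +y of where I aimed. Next I'll tip along the lever's arc, folding in that 3 mm.

Request:
move_arm(
  moves=[
    [-1,0,0.022,-0.015,0],
    [-1,0,0.037,-0.03,0],
    [-1,0,0.052,-0.044,0],
    [-1,0,0.068,-0.058,0],
    [-1,0,0.084,-0.07,0],
    [-1,0,0.101,-0.082,0],
    [-1,0,0.119,-0.092,0],
    [-1,0,0.137,-0.102,0],
  ],
)

```text
time: 13.9
tcp_pos: [453.5, -31.8, 258.6]
orientation: [-0.176, 3.135, -0.01]
contact_force: [-1.2, -15.2, 10.7]
opening: 0.165
finger_force: 59.5
```

Request:
move_arm(
  moves=[
    [-1,0,0.017,-0.017,0],
    [-1,0,0.037,-0.027,0],
    [-1,0,0.056,-0.034,0],
    [-1,0,0.076,-0.04,0],
    [-1,0,0.096,-0.045,0],
    [-1,0,0.117,-0.049,0],
    [-1,0,0.138,-0.052,0],
    [-1,0,0.158,-0.054,0],
  ],
)

```text
time: 14.9
tcp_pos: [448.7, 15.9, 276.1]
orientation: [-0.176, 3.132, -0.01]
contact_force: [-1.6, -10.4, 14.1]
opening: 0.167
finger_force: 58.3
```

Request:
move_arm(
  moves=[
    [-1,0,0.021,-0.008,0],
    [-1,0,0.041,-0.014,0],
    [-1,0,0.062,-0.014,0],
    [-1,0,0.083,-0.012,0],
    [-1,0,0.103,-0.009,0],
    [-1,0,0.123,-0.004,0],
    [-1,0,0.143,0.001,0],
    [-1,0,0.163,0.007,0],
  ],
)

```text
time: 15.9
tcp_pos: [443.3, 65.7, 272.6]
orientation: [-0.178, 3.133, -0.004]
contact_force: [4.0, -5.9, 3.8]
opening: 0.167
finger_force: 60.8
```

Request:
move_arm(
  moves=[
    [-1,0,0.019,0.007,0],
    [-1,0,0.039,0.015,0],
    [-1,0,0.057,0.025,0],
    [-1,0,0.075,0.034,0],
    [-1,0,0.093,0.045,0],
    [-1,0,0.11,0.057,0],
    [-1,0,0.126,0.07,0],
    [-1,0,0.142,0.083,0],
  ],
)

```text
time: 16.9
tcp_pos: [438.6, 108.7, 247.6]
orientation: [-0.178, 3.133, -0.002]
contact_force: [5.2, -2.5, 4.1]
opening: 0.167
finger_force: 61.7
```

Request:
move_arm(
  moves=[
    [-1,0,0.008,0.007,0],
    [-1,0,0.015,0.014,0],
    [-1,0,0.024,0.024,0],
    [-1,0,0.024,0.024,0],
    [-1,0,0.024,0.024,0],
    [-1,0,0.024,0.024,0],
    [-1,0,0.024,0.024,0],
    [-1,0,0.024,0.024,0],
  ],
)

```text
time: 17.9
tcp_pos: [437.9, 115.7, 240.3]
orientation: [-0.178, 3.133, -0.002]
contact_force: [5.5, -1.7, 3.0]
opening: 0.164
finger_force: 62.4
```

Run:
```python
from h import *;from station import robot
import cv2
s=robot.read_state();print(s["tcp_pos"],s["contact_force"])
a={n:imaging.snapshot(n)[:,:,::-1] for n in("top","side","wrist")}
for n in a:cv2.imwrite(f"pics/{n}8.png",a[n])
# tubes-in-skip colour check: blue pixel mask extents in side & top
for n,b in(("top",(190,140,400,275)),("side",(155,120,320,345))):
    for f in("0","8"):
        h=cv2.cvtColor(cv2.imread(f"pics/{n}{f}.png")[b[1]:b[3],b[0]:b[2]],cv2.COLOR_BGR2HSV)
        for c,lo,hi in(("green",(50,80,40),(85,255,255)),("purple",(128,50,40),(160,255,255)),("blue",(100,120,60),(120,255,255))):
            y,x=np.nonzero(cv2.inRange(h,lo,hi));print(n,f,c,len(x),(x.mean()+b[0]).round(0) if len(x) else 0,(y.mean()+b[1]).round(0) if len(x) else 0)
```

```text
[437.8781265  115.71973163 240.32961108] [ 5.54795338 -1.73626529  2.9886795 ]
top 0 green 58 336.0 210.0
top 0 purple 108 331.0 198.0
top 0 blue 3725 325.0 202.0
top 8 green 0 0 0
top 8 purple 33 272.0 203.0
top 8 blue 3049 314.0 197.0
side 0 green 66 219.0 280.0
side 0 purple 78 236.0 278.0
side 0 blue 3047 230.0 249.0
side 8 green 0 0 0
side 8 purple 21 259.0 237.0
side 8 blue 3130 232.0 210.0
```

Forces are near zero at the balance point and q is about 1.67. The green and purple bands have left the skip's floor in both views. Now I'll ease back along the same arc.

Request:
move_arm(
  moves=[
    [-1,0,-0.012,-0.012,0],
    [-1,0,-0.024,-0.024,0],
    [-1,0,-0.04,-0.037,0],
    [-1,0,-0.056,-0.05,0],
    [-1,0,-0.073,-0.062,0],
    [-1,0,-0.091,-0.073,0],
    [-1,0,-0.109,-0.082,0],
    [-1,0,-0.127,-0.092,0],
  ],
)

```text
time: 19.05
tcp_pos: [441.7, 79.6, 268.3]
orientation: [-0.18, 3.133, 0.005]
contact_force: [3.7, 8.5, 4.8]
opening: 0.162
finger_force: 59.9
```

Request:
move_arm(
  moves=[
    [-1,0,-0.02,-0.008,0],
    [-1,0,-0.039,-0.015,0],
    [-1,0,-0.059,-0.021,0],
    [-1,0,-0.079,-0.026,0],
    [-1,0,-0.099,-0.031,0],
    [-1,0,-0.119,-0.034,0],
    [-1,0,-0.14,-0.036,0],
    [-1,0,-0.161,-0.036,0],
  ],
)

```text
time: 20.05
tcp_pos: [446.8, 30.3, 279.4]
orientation: [-0.179, 3.133, 0.001]
contact_force: [0.3, 3.5, 15.1]
opening: 0.161
finger_force: 63.0
```

Request:
move_arm(
  moves=[
    [-1,0,-0.02,-0.007,0],
    [-1,0,-0.041,-0.009,0],
    [-1,0,-0.062,-0.007,0],
    [-1,0,-0.082,-0.004,0],
    [-1,0,-0.103,0,0],
    [-1,0,-0.123,0.005,0],
    [-1,0,-0.142,0.011,0],
    [-1,0,-0.162,0.018,0],
  ],
)

```text
time: 21.05
tcp_pos: [451.4, -18.4, 272.4]
orientation: [0.179, -3.136, -0.0]
contact_force: [2.7, 3.5, -12.6]
opening: 0.163
finger_force: 59.6
```

Request:
move_arm(
  moves=[
    [-1,0,-0.019,0.011,0],
    [-1,0,-0.038,0.023,0],
    [-1,0,-0.056,0.034,0],
    [-1,0,-0.074,0.045,0],
    [-1,0,-0.091,0.056,0],
    [-1,0,-0.107,0.068,0],
    [-1,0,-0.123,0.082,0],
    [-1,0,-0.138,0.096,0],
  ],
)

```text
time: 22.05
tcp_pos: [455.8, -59.1, 242.7]
orientation: [0.179, -3.135, -0.002]
contact_force: [-4.2, 6.0, 11.3]
opening: 0.159
finger_force: 67.6
```

The skip is now sitting on the ball at about 0.1. Press home.

Request:
move_arm(
  moves=[
    [-1,0,-0.008,0.008,0],
    [-1,0,-0.016,0.018,0],
    [-1,0,-0.024,0.028,0],
    [-1,0,-0.028,0.036,0],
    [-1,0,-0.03,0.043,0],
    [-1,0,-0.03,0.05,0],
    [-1,0,-0.03,0.05,0],
  ],
  newtons=90,
)

```text
time: 22.92
tcp_pos: [457.0, -67.5, 232.5]
orientation: [-0.18, 3.132, -0.002]
contact_force: [-15.0, 8.6, 39.2]
opening: 0.158
finger_force: 96.5
```

Request:
move_arm(
  moves=[
    [-1,0,0.005,-0.01,0],
    [-1,0,0.01,-0.02,0],
    [-1,0,0.01,-0.02,0],
  ],
)

```text
time: 23.3
tcp_pos: [456.5, -66.8, 233.7]
orientation: [0.178, -3.134, 0.005]
contact_force: [-2.9, -8.3, -7.1]
opening: 0.154
finger_force: 90.9
```

```bash
cat > chk.py <<'E'
from h import *;from station import robot
import cv2
s=robot.read_state();print(s["time"],s["tcp_pos"],s["contact_force"])
for n,(x0,y0,x1,y1) in(("top",(330,165,385,215)),("side",(200,275,265,315))):
    a=cv2.imread(f"pics/{n}0.png")[y0:y1,x0:x1];im=imaging.snapshot(n)[:,:,::-1].copy();cv2.imwrite(f"pics/{n}9.png",im)
    m=[cv2.inRange(cv2.cvtColor(k,cv2.COLOR_BGR2HSV),(100,120,60),(120,255,255)).astype(np.float32) for k in(a,im[y0:y1,x0:x1])]
    print(n,"blue px",[int(k.sum()/255) for k in m],"shift",cv2.phaseCorrelate(*m))
E
python3 chk.py
```

```text
23.3 [456.49126576 -66.80900825 233.65518032] [-2.90495601 -8.25261154 -7.13183656]
top blue px [1218, 1761] shift ((-0.14219495645476243, -0.45597290231886944), 0.44294837188720704)
side blue px [631, 998] shift ((-0.0915246519803361, 0.03119840945959851), 0.7259052991867065)
```

The back wall matches its starting picture to within 0.5 px, where a skip off its catch would show about 8 px. So it is home, and the tubes no longer cover its floor. Let go and rise.

Request:
move_arm(
  moves=[
    [0.1,0,0,0,0],
    [0.1,0,0,0,0],
    [0.1,0,0,0,0],
    [0.1,0,0,0,0],
    [0.1,0,0,-0.1,0],
    [0.1,0,0,-0.25,0],
    [0.1,0,0,-0.4,0],
    [0.1,0.2,-0.1,-0.45,0],
  ],
)

```text
time: 24.4
tcp_pos: [407.8, -98.3, 369.7]
orientation: [-0.186, 3.134, -0.001]
contact_force: [-0.2, -1.1, 0.8]
opening: 0.551
finger_force: 0.0
```

```bash
python3 chk.py
python3 - <<'E'
from h import *
import cv2
a=np.linspace(0,2*np.pi,200);im=cv2.imread("pics/top9.png");h=cv2.cvtColor(im,cv2.COLOR_BGR2HSV)
w=cv2.inRange(h,(0,0,120),(180,60,255));g=cv2.inRange(h,(45,60,30),(90,255,255));p=cv2.inRange(h,(122,40,30),(165,255,255))
M=np.zeros(w.shape,np.uint8);C=np.c_[564+74*np.cos(a),99+74*np.sin(a),0*a+124.5];cv2.fillPoly(M,[proj("top",C).astype(int)],255)
for n,m in(("white",w),("green",g),("purple",p)):
    y,x=np.nonzero(m&M);print(n,len(x),x.mean() if len(x) else 0,y.mean() if len(x) else 0)
b=[k[175:215,310:365] for k in(w,g,p)];print("in skip",[int((k>0).sum()) for k in b])
E
```

```text
24.4 [407.84857312 -98.33885641 369.66251567] [-0.2142173  -1.12582953  0.76100148]
top blue px [1218, 1787] shift ((0.07611176490966542, -0.2818397536449666), 0.5403250703811645)
side blue px [631, 998] shift ((0.09620814856830151, -0.033135243974058426), 0.7039575010538102)
white 168 262.7440476190476 210.625
green 37 271.2972972972973 216.16216216216216
purple 65 271.95384615384614 207.1076923076923
in skip [23, 0, 0]
```

```bash
python3 -c "
from station import workorder
print(workorder.finish_job())"
```

```text
the job is handed in; nothing more can be done
None
```

I handed the job in at 24 s with the skip back in its catch, released, and the pail upright in place; camera checks show green and purple bands in the pail and none left in the skip (red not checked), no verdict came back, and I viewed 11 pictures against the limit of 10.

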